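Lock a vial into the press-to-lock dock

ROBOT

A 7-joint arm with a two-finger parallel gripper is mounted at the origin on a cart in front of the work surface, level with it; the furniture and walls round the work are solid. World frame = base frame: x ahead of the robot, y to its left, z up, the work surface at z = 0. Lengths are in m, angles in rad, forces in N, time in s.
With the tool pointing down it reaches from about 0.4 to 0.85 m from the base axis. Payload 10.4 kg.
Tool frame: the origin (TCP) lies midway between the tips of the shut fingers; the grasp point (between the pads) lies 19 mm behind it; y points along the fingers, x is the direction in which the jaws open and shut, and the axes are right-handed (so a half turn about y gives the same grasp; the last joint's range is limited). The gripper opens to 87 mm and grips with 3 to 60 N. Pads are 19 mm wide; open, the fingers measure 117 mm over their backs; the gripper's body (75 mm by 190 mm) begins 51 mm behind the grasp point.
Start: joints at [-1.202, 0.332, -0.065, 1.46, 0.022, 1.35, -0.088], TCP at [0.239, 0.578, 0.223] pointing down, gripper open.
Joint ranges: [-2.6, 2.6], [-0.5, 2.12], [-1.47, 1.34], [0.16, 2.42], [-1.27, 4.41], [0.06, 2.06], [-2.6, 2.6]. Speed limits (rad/s): [2.22, 2.22, 2.79, 2.79, 3.14, 3.14, 3.14].

INTERFACE

Orientations are given as a unit quaternion [x, y, z, w].
In Python, from bench import r gives the robot as it stands. The module is installed in compiled form; this text tells all that it offers.
- The arm moves only by the tool arm_command, never from a script. Its argument "deltas" is one flat list of numbers, 6 for each row, row after row: the shift along the tool's x, y, z in m, then the turn, a rotation vector about the tool's x, y, z in degrees. In form: [tx, ty, tz, ax, ay, az, tx, ty, tz, ax, ay, az, ...]. A call has 1 to 8 rows; each row is the pose to reach, as a shift and turn from the pose commanded when the call began, along the tool's axes at that moment; what a row does not reach only later rows make up. A row lasts 1/8 s, in which the tool goes at most 62.5 mm and 10.7 degrees, less where a joint would pass 70% of its speed; a pose out of reach is approached as far as the arm can. A call with a gripper value outside its range is refused whole. "hand" is the opening, from 0 (shut) to 1 (fully open), set as the call begins (left out, the last holds). The fingers move at their own pace and stop on an object; "grip_force" is the grip in N (left out, the last holds). Time passes only in rows, so rows that repeat a pose let the fingers close. It gives the time, the measured TCP pose, the force and the opening at its end, in the units of the state.
- r.read_state(): the state, without advancing time (a new reading comes with each control period).
- r.camera(name): name is "side" or "top"; returns a dict with "image" (480x640x3 uint8, red, green, blue), "intrinsics" (3x3 intrinsics, pixels), "world_from_camera" (4x4, takes a point from camera to world coordinates). Camera axes: x right, y down, z forward; pixel columns grow to the right and rows downward; lengths in m; the calibration is good to about 2 mm. A picture is of the moment at which its call begins. There is no depth.
- r.close_job(): hands the job in, once; it reports no verdict.
Trained networks look in a picture, given as the dict that the camera call returned (one of the last four; its "shot" number tells which), for a name from the list of things; names that differ only in an ending like _2 or _b are one class to them, and where a whole thing is asked for, a point or a joint stands for the part that bears it (a point fixed in the world has none). Each returns a list of dicts, best first, with "conf" (0 to 1); they miss things now and then, are a little off and sometimes report something else, mostly with a low value. They report only what shows in the picture. A call takes as long as a camera call.
- r.boxes_of(picture, query): "centre" ([row, column] in pixels, amid what is visible of it).
- r.regions_of(picture, query): "region" (480x640 bool, what is visible of it) and "centre" ([row, column] in pixels, amid what is visible of it).
The state is a dict: "time": time; "joint_positions": joint angles; "joint_vel": joint speeds; "joint_torque": joint torques, N m; "ee_pos": TCP position; "eef_rot": TCP orientation; "ft_force": force on the tool from outside, world axes, zero at the start; "torque": the same for the moment, N m; "width": finger opening in m.
Only numpy, scipy, OpenCV 4.12 (cv2) and the standard library are available. Lean on these libraries where they do the work, as an engineer would, in place of code of your own. Each camera call takes 0.05 s, during which the arm holds its last target.

TASK

Stand the blue-capped vial in the round well of the white vial dock and press it straight down, slowly and gently, until you feel the spring latch under it snap through and hold the vial down. Stop pressing as soon as it has snapped, then let go and leave the vial locked and upright; leave the red-capped and white-capped vials as they are.

Things in the scene. Friction and masses are not known exactly. Their poses are not given: they have to be found in the camera images.
- blue_vial: the vial to lock: glass vial, blue screw cap (fixed), 51 mm tall; body 23.5 mm in diameter to 38 mm, then a shoulder; cap 20 mm in diameter from 39 to 51 mm, flat top. Stands upright on the bench or a sheet of paper, 20 to 45 g. Origin at the centre of its underside, z up along its axis. Fragile: keep the press into the dock below 20 N.
- red_vial: a bystander: same vial with a red cap, 51 mm tall, standing on the bench; origin at the centre of its underside
- white_vial: a bystander: same vial with a white cap, 51 mm tall, standing on the bench; origin at the centre of its underside
- dock: press-to-lock vial dock, fixed to the bench: grey base plate 96x90x11 mm, on it a white block 62x62 mm whose top (the rim) is 52 mm above the bench, with one round upright well in its middle; small black panel with a green dot on the side facing -x. Origin at the centre of its underside, z up. Keep the force on it below 20 N.
- well (a point): centre of the well's mouth, at the rim, 52 mm above the dock's origin. Well 27 mm in diameter, 3 mm chamfer. In it an orange plunger carries the vial: at first its top is 12 to 29 mm below the rim. Pressed, it first gives with 1 N or less, then resists up to a peak of about 10 N, falls to nothing over about 4 mm more and snaps 2.5 mm down onto its stop, latched. Let go before that, it springs up.
- well_low (a point): point on the well's axis 40.5 mm below the rim: lowest place of a latched vial's underside. The snap comes 9 to 17 mm below the plunger's start; its height differs by 9 mm from start to start, unseen, and must be felt. A stiff stop lies under it: pressing on soon exceeds 20 N. Latched, the vial's underside is 0 to 9 mm above this point and 10 mm or more of the vial stays above the rim.

How it is judged:
By the outcome, as a careful person would: the job done as asked, in the order asked, and still so for the second after the job is handed in, with the robot touching nothing.
It also fails if it takes over 58 s, if anything falls off the work surface, if the arm or the gripper's body presses on something with over 40 N, if the wrist force passes 120 N, or if a joint passes its speed limit or range.

## Working session

There is one attempt and no reset: what is moved stays moved. The work goes in short steps, Python scripts to look and compute and a tool call to move; the robot and the scene stay as the last step left them, time stands still between calls to the robot, and variables do not carry over. Pictures are saved under pics/ and viewed, and the job is handed in when it is done.

Besides the shell and the picture viewer there is one more tool, called after "Request:" as name(argument=value, ...), one argument or row to a line, values as JSON. arm_command: Moves the arm, as the interface text tells. Its arguments: {"type":"object","properties":{"deltas":{"type":"array","items":{"type":"number"}},"hand":{"type":"number"},"grip_force":{"type":"number"}},"required":["deltas"]}

```bash
mkdir -p pics
cat > h.py <<'E'
import numpy as np,cv2
from bench import r
def snap(n,f):
    p=r.camera(n); cv2.imwrite('pics/'+f,p['image'][:,:,::-1]); return p
def onz(p,rc,z):
    K=np.array(p['intrinsics']);T=np.array(p['world_from_camera'])
    d=T[:3,:3]@np.linalg.inv(K)@np.array([rc[1],rc[0],1.]);o=T[:3,3]
    return o+d*(z-o[2])/d[2]
def proj(p,w):
    K=np.array(p['intrinsics']);T=np.linalg.inv(np.array(p['world_from_camera']))
    c=K@(T[:3,:3]@np.array(w)+T[:3,3]);return c[1]/c[2],c[0]/c[2]
E
python3 - <<'E'
from h import *
np.set_printoptions(precision=4,suppress=True)
s=r.read_state();print(s)
for n in('side','top'):
    p=snap(n,n+'0.png')
    print(n,np.array(p['world_from_camera']))
    for q in('blue_vial','red_vial','white_vial','dock','well'):
        for d in r.boxes_of(p,q)[:2]: print(q,d['conf'],np.array(d['centre']),onz(p,d['centre'],.051))
E
```

```text
{'time': 0.0, 'joint_positions': array([-1.2016,  0.3329, -0.0647,  1.461 ,  0.0216,  1.3499, -0.0885]), 'joint_vel': array([-0.0006,  0.0001, -0.0006, -0.0004, -0.0003,  0.0006,  0.0016]), 'joint_torque': array([ -0.    , -62.3251,   0.0247, -38.9905,  -0.0612,   0.0397,
         0.0001]), 'ee_pos': array([0.2385, 0.5773, 0.2217]), 'eef_rot': array([ 0.5881,  0.3927, -0.3935, -0.5874]), 'ft_force': array([ 0.1545, -0.2248, -1.1074]), 'torque': array([ 0.0185, -0.0117,  0.0667]), 'width': 0.08692415132888258}
side [[ 0.9432 -0.1314  0.3051  0.24  ]
 [-0.3317 -0.3252  0.8855 -0.843 ]
 [-0.0171 -0.9365 -0.3503  0.3721]
 [ 0.      0.      0.      1.    ]]
blue_vial 0.58 [303.7 294. ] [ 0.4125 -0.2191  0.051 ]
red_vial 0.58 [336. 318.] [ 0.4145 -0.3008  0.051 ]
white_vial 0.68 [299.9 293.7] [ 0.415  -0.2094  0.051 ]
white_vial 0.67 [308.4 389. ] [ 0.51  -0.27   0.051]
dock 0.91 [259.8 281.3] [ 0.4343 -0.0841  0.051 ]
well 0.59 [260.7 278.5] [ 0.4299 -0.0858  0.051 ]
well 0.37 [304.9 388.8] [ 0.5135 -0.2619  0.051 ]
top [[ 0.0019 -0.9978  0.0656  0.4298]
 [-1.     -0.0017  0.0024 -0.065 ]
 [-0.0023 -0.0656 -0.9978  0.9188]
 [ 0.      0.      0.      1.    ]]
blue_vial 0.43 [272.  370.1] [ 0.4261 -0.1536  0.051 ]
red_vial 0.55 [267.3 421.6] [ 0.4347 -0.2462  0.051 ]
white_vial 0.55 [216.8 398.8] [ 0.5259 -0.206   0.051 ]
dock 0.78 [256.7 293. ] [ 0.4533 -0.0148  0.051 ]
dock 0.49 [270.8 420.2] [ 0.4284 -0.2436  0.051 ]
well 0.85 [259.  292.1] [ 0.4492 -0.0132  0.051 ]
well 0.75 [270.4 418.2] [ 0.4291 -0.24    0.051 ]
```

View images.

View pics/side0.png

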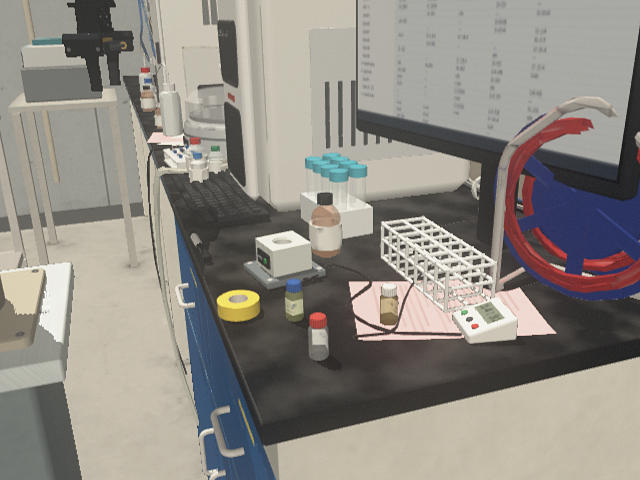

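View pics/top0.png

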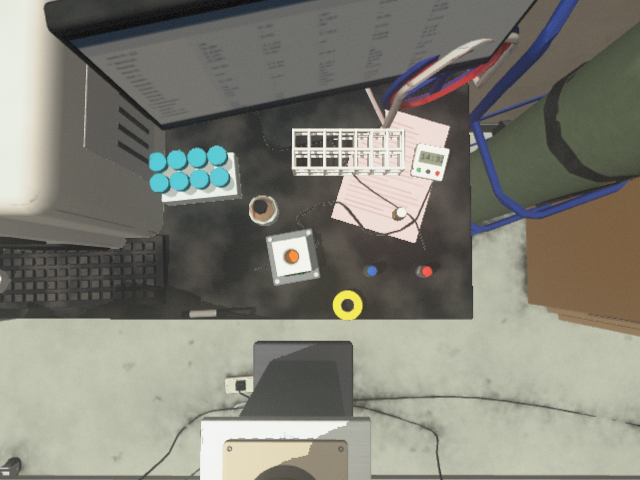

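Run:
```python
from h import *
from scipy.spatial.transform import Rotation as R
np.set_printoptions(precision=4,suppress=True)
s=r.read_state();M=R.from_quat(s['eef_rot']).as_matrix();print(M)
p=snap('top','top1.png');q=snap('side','side1.png')
def cen(p,rc,f,w=14):
    r0,c0=[int(round(v)) for v in rc];h=cv2.cvtColor(p['image'][r0-w:r0+w,c0-w:c0+w],cv2.COLOR_RGB2HSV).astype(int)
    m=f(h);a,b=np.nonzero(m);return np.array([(a.min()+a.max())/2+r0-w,(b.min()+b.max())/2+c0-w]),len(a),(a.max()-a.min()+1,b.max()-b.min()+1)
blue=lambda h:(h[...,0]>95)&(h[...,0]<130)&(h[...,1]>120)&(h[...,2]>50)
red=lambda h:((h[...,0]<8)|(h[...,0]>172))&(h[...,1]>130)&(h[...,2]>60)
org=lambda h:(h[...,0]<22)&(h[...,1]>120)&(h[...,2]>60)
c=cen(p,(271,371),blue);print('blue top',c,onz(p,c[0],.051),onz(p,c[0],.045))
c=cen(q,(285,294),blue);print('blue side',c,onz(q,c[0],.045))
c=cen(p,(271,426),red);print('red',c,onz(p,c[0],.051))
c=cen(p,(257,292),org);print('orange',c,[onz(p,c[0],z) for z in(.052,.04,.023)])
for nm,pp in(('top',p),('side',q)):
  for n in('dock','well','blue_vial'):
    d=r.regions_of(pp,n)
    if d:
        g=d[0]['region'];a,b=np.nonzero(g);print(nm,n,d[0]['conf'],d[0]['centre'],a.min(),a.max(),b.min(),b.max(),g.sum())
im=p['image'][220:300,255:405];cv2.imwrite('pics/tc.png',cv2.resize(im,None,fx=5,fy=5,interpolation=2)[:,:,::-1])
im=q['image'][220:340,230:390];cv2.imwrite('pics/sc.png',cv2.resize(im,None,fx=5,fy=5,interpolation=2)[:,:,::-1])
```

```text
[[ 0.3819  0.     -0.9242]
 [ 0.9242  0.0001  0.3819]
 [ 0.0001 -1.      0.    ]]
blue top (array([270.5, 371.5]), 73, (np.int64(10), np.int64(10))) [ 0.4288 -0.1561  0.051 ] [ 0.4288 -0.1567  0.045 ]
blue side (array([285. , 292.5]), 115, (np.int64(13), np.int64(14))) [ 0.4289 -0.156   0.045 ]
red (array([271., 427.]), 93, (np.int64(11), np.int64(11))) [ 0.4281 -0.2558  0.051 ]
orange (array([256.5, 292. ]), 116, (np.int64(12), np.int64(13))) [array([ 0.4537, -0.013 ,  0.052 ]), array([ 0.454 , -0.0123,  0.04  ]), array([ 0.4544, -0.0113,  0.023 ])]
top dock 0.59 [257.0, 295.6] 228 285 266 319 2465
top well 0.94 [259.6, 291.3] 229 285 265 319 2406
top blue_vial 0.74 [259.9, 292.9] 229 284 267 319 2373
side dock 0.73 [259.9, 279.7] 231 289 243 325 3063
side well 0.72 [260.2, 279.9] 232 288 244 325 2864
side blue_vial 0.8 [300.8, 292.6] 279 321 285 304 691
```

View pics/tc.png

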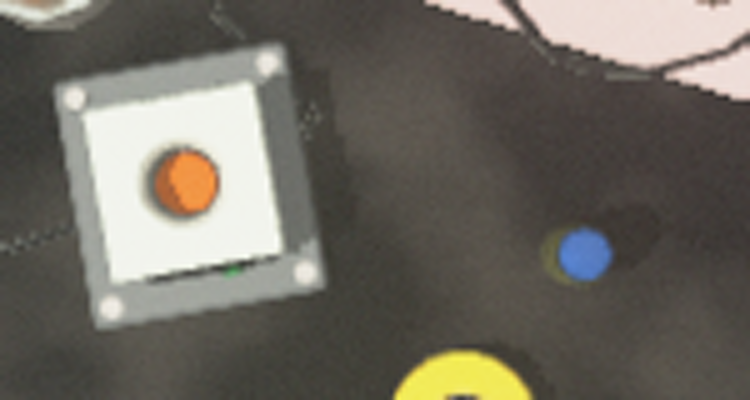

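View pics/sc.png

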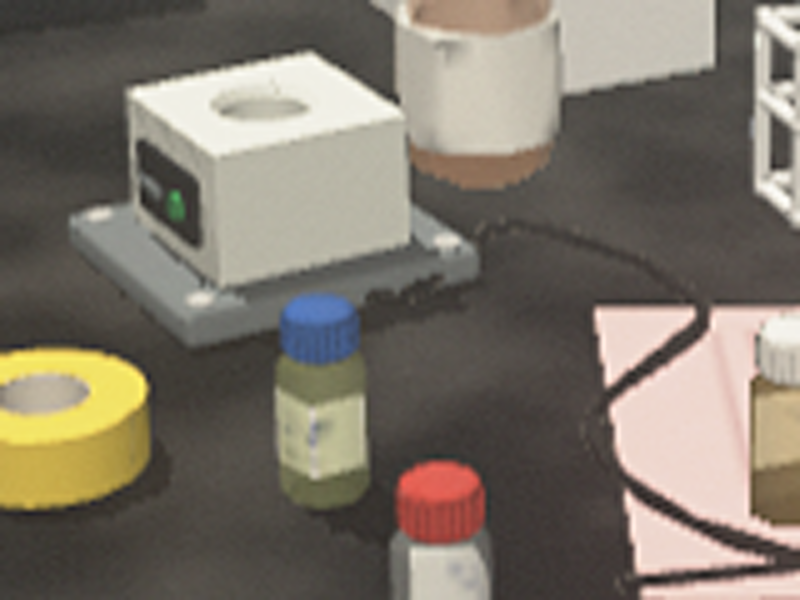

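Run:
```python
from h import *
np.set_printoptions(precision=4,suppress=True)
p=r.camera('top');q=r.camera('side')
print(onz(q,(240.6,281.8),.052))
for rc in((256.3,291.3),): print(onz(p,rc,.052))
for pp,nm in((p,'top'),(q,'side')):
    T=np.array(pp['world_from_camera']);K=np.array(pp['intrinsics'])
    im=cv2.resize(pp['image'],None,fx=8,fy=8,interpolation=2)
    r0,c0=proj(pp,(.4538,-.0125,.052))
    for w in [(.4538+.0165*np.cos(a),-.0125+.0165*np.sin(a),.052) for a in np.linspace(0,6.28,40)]:
        rr,cc=proj(pp,w);cv2.circle(im,(int(cc*8+4),int(rr*8+4)),1,(255,0,255),-1)
    cv2.imwrite('pics/ov_%s.png'%nm,im[int(r0*8)-200:int(r0*8)+200,int(c0*8)-250:int(c0*8)+250,::-1])
a=cv2.hconcat([cv2.resize(cv2.imread('pics/ov_%s.png'%n),(400,320)) for n in('top','side')]);cv2.imwrite('pics/ov.png',a)
```

```text
[ 0.4542 -0.0148  0.052 ]
[ 0.454  -0.0118  0.052 ]
```

View pics/ov.png

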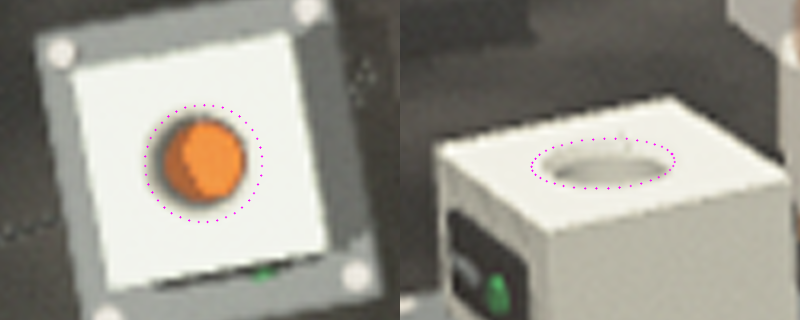

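Request:
arm_command(
  deltas=[-0.046, 0, -0.036, 0, -8, 0, -0.093, 0, -0.072, 0, -16, 0, -0.14, 0, -0.108, 0, -22.4, 0, -0.186, 0, -0.144, 0, -22.4, 0, -0.224, 0, -0.183, 0, -22.4, 0, -0.262, 0, -0.222, 0, -22.4, 0, -0.3, 0, -0.261, 0, -22.4, 0, -0.3, 0, -0.261, 0, -22.4, 0],
  hand=0.8,
)

```text
time: 2.1
ee_pos: [0.3668, 0.1975, 0.2229]
eef_rot: [-0.502, -0.499, 0.498, 0.502]
ft_force: [-0.2, 0.9, 0.4]
width: 0.0697
```

Request:
arm_command(
  deltas=[-0.05, 0, -0.018, 0, 0, 0, -0.1, 0, -0.036, 0, 0, 0, -0.15, 0, -0.055, 0, 0, 0, -0.2, 0.02, -0.058, 0, 0, 0, -0.255, 0.05, -0.061, 0, 0, 0, -0.307, 0.07, -0.063, 0, 0, 0, -0.355, 0.09, -0.063, 0, 0, 0, -0.355, 0.09, -0.063, 0, 0, 0],
)

```text
time: 3.1
ee_pos: [0.4271, -0.1567, 0.1315]
eef_rot: [-0.501, -0.498, 0.499, 0.502]
ft_force: [0.0, 0.9, -0.0]
width: 0.0699
```

Request:
arm_command(
  deltas=[0, 0.03, -0.002, 0, 0, 0, 0, 0.06, -0.002, 0, 0, 0, 0, 0.085, -0.002, 0, 0, 0, 0, 0.1, -0.002, 0, 0, 0, 0, 0.1035, -0.002, 0, 0, 0, 0, 0.1035, -0.002, 0, 0, 0],
)

```text
time: 3.85
ee_pos: [0.4305, -0.1541, 0.0295]
eef_rot: [0.5, 0.5, -0.5, -0.5]
ft_force: [0.1, -0.7, 0.3]
width: 0.0697
```

Run:
```python
from h import *
p=snap('side','side2.png');q=snap('top','top2.png')
cv2.imwrite('pics/s2.png',cv2.hconcat([cv2.resize(p['image'][200:360,220:380],(400,400)),cv2.resize(q['image'][220:320,320:420],(400,400))])[:,:,::-1])
print(r.read_state()['ee_pos'])
```

```text
[ 0.43071697 -0.15428239  0.02978657]
```

View pics/s2.png

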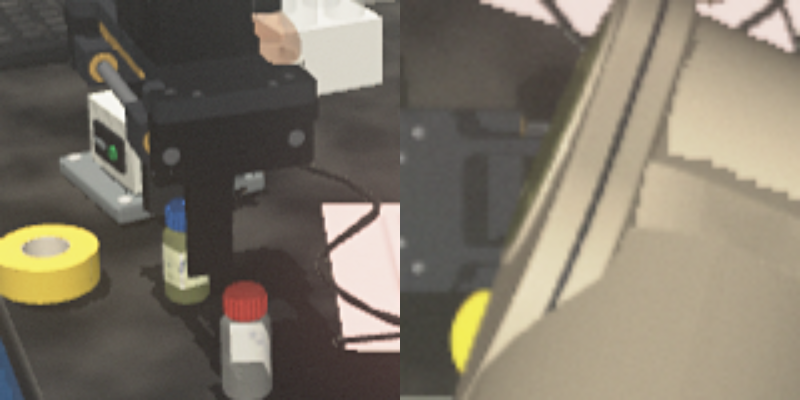

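Request:
arm_command(
  deltas=[0, 0, 0, 0, 0, 0, 0, 0, 0, 0, 0, 0, 0, 0, 0, 0, 0, 0, 0, 0, 0, 0, 0, 0, 0, 0, 0, 0, 0, 0, 0, 0, 0, 0, 0, 0],
  hand=0,
  grip_force=15,
)

```text
time: 4.7
ee_pos: [0.43, -0.1543, 0.029]
eef_rot: [-0.5, -0.5, 0.5, 0.5]
ft_force: [-0.1, -0.9, 0.7]
width: 0.0221
```

Run:
```python
from h import *
for i in range(4):
    r.camera('top'); s=r.read_state();print(s['time'],s['ee_pos'],s['width'],s['ft_force'])
```

```text
4.75 [ 0.4300042  -0.15428104  0.02899003] 0.022368803241478646 [ 0.34224928 -0.05587729  0.12298975]
4.8 [ 0.43000446 -0.1543042   0.0290094 ] 0.022162064566341046 [0.46922539 0.06558704 0.26125793]
4.85 [ 0.42997898 -0.15428977  0.02898215] 0.022123505704602475 [ 0.29300192  0.42513873 -0.69301074]
4.9 [ 0.42999851 -0.15431392  0.02900584] 0.022572207497311016 [ 0.14409274 -0.28824479 -0.19779448]
```

Request:
arm_command(
  deltas=[0, -0.04, 0, 0, 0, 0, 0, -0.08, 0, 0, 0, 0, 0.035, -0.08, -0.006, 0, 0, 0, 0.07, -0.08, -0.012, 0, 0, 0, 0.105, -0.08, -0.018, 0, 0, 0, 0.13, -0.08, -0.024, 0, 0, 0, 0.141, -0.08, -0.025, 0, 0, 0, 0.141, -0.08, -0.025, 0, 0, 0],
)

```text
time: 5.9
ee_pos: [0.455, -0.0134, 0.1089]
eef_rot: [-0.5, -0.5, 0.5, 0.5]
ft_force: [-0.1, -0.5, -0.1]
width: 0.0221
```

Run:
```python
from h import *
q=r.camera('side');p=r.camera('top')
s=r.read_state();print(s['time'],s['ee_pos'],s['width'],s['ft_force'])
cv2.imwrite('pics/s3.png',cv2.hconcat([cv2.resize(q['image'][180:300,210:370],(640,480),interpolation=2)])[:,:,::-1])
cv2.imwrite('pics/t3.png',cv2.resize(p['image'][200:320,220:380],(640,480),interpolation=2)[:,:,::-1])
```

```text
6.0 [ 0.45494056 -0.01443917  0.10899999] 0.022193100290124144 [ 0.18317164 -0.79909171  0.47204294]
```

View pics/s3.png

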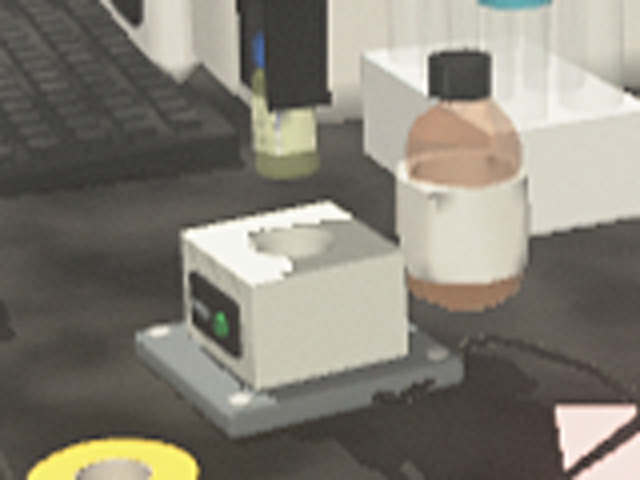

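View pics/t3.png

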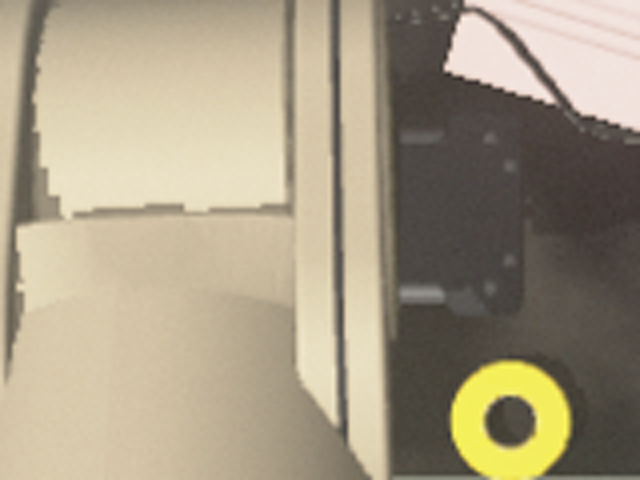

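Run:
```python
from h import *
q=r.camera('side')
im=cv2.resize(q['image'][180:280,230:330],(800,800),interpolation=2)
def circ(x,y,z,R,c):
    for a in np.linspace(0,6.28,60):
        rr,cc=proj(q,(x+R*np.cos(a),y+R*np.sin(a),z));cv2.circle(im,(int((cc-230)*8+4),int((rr-180)*8+4)),1,c,-1)
circ(.454,-.0142,.080,.01175,(255,0,255));circ(.454,-.0142,.080+.038,.01175,(255,0,255));circ(.454,-.0135,.052,.0165,(255,0,0))
cv2.imwrite('pics/s4.png',im[100:700,:,::-1])
s=r.read_state();print(s['time'],s['ee_pos'])
```

```text
6.05 [ 0.45491722 -0.01450071  0.10899524]
```

View pics/s4.png

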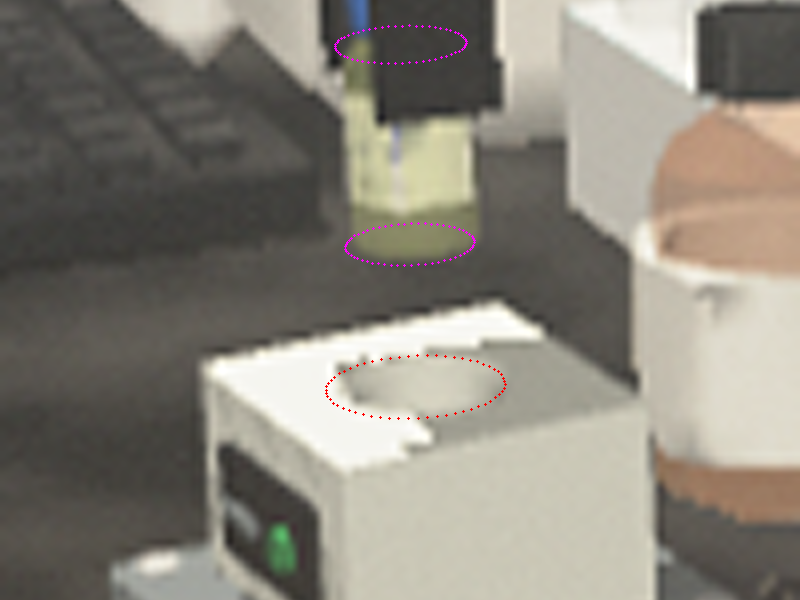

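Request:
arm_command(
  deltas=[0.0008, 0.008, 0.0007, 0, 0, 0, 0.0008, 0.016, 0.0007, 0, 0, 0, 0.0008, 0.022, 0.0007, 0, 0, 0, 0.0008, 0.027, 0.0007, 0, 0, 0, 0.0008, 0.031, 0.0007, 0, 0, 0, 0.0008, 0.035, 0.0007, 0, 0, 0, 0.0008, 0.035, 0.0007, 0, 0, 0],
)

```text
time: 6.92
ee_pos: [0.4545, -0.0123, 0.0738]
eef_rot: [-0.5, -0.5, 0.5, 0.5]
ft_force: [1.6, 1.7, -0.9]
width: 0.0222
```

Run:
```python
from h import *
for i in range(2):
    q=r.camera('side');s=r.read_state();print(s['time'],s['ee_pos'],s['width'],s['ft_force'])
cv2.imwrite('pics/s5.png',cv2.resize(q['image'][180:280,230:330],(600,600),interpolation=2)[:,:,::-1])
```

```text
6.975 [ 0.45442312 -0.012312    0.07392921] 0.022286186463631653 [ 1.97273456  1.99174439 -1.33205786]
7.025 [ 0.45439113 -0.0123102   0.07397581] 0.022353857103017696 [ 1.58072496  1.93046938 -0.87789697]
```

View pics/s5.png

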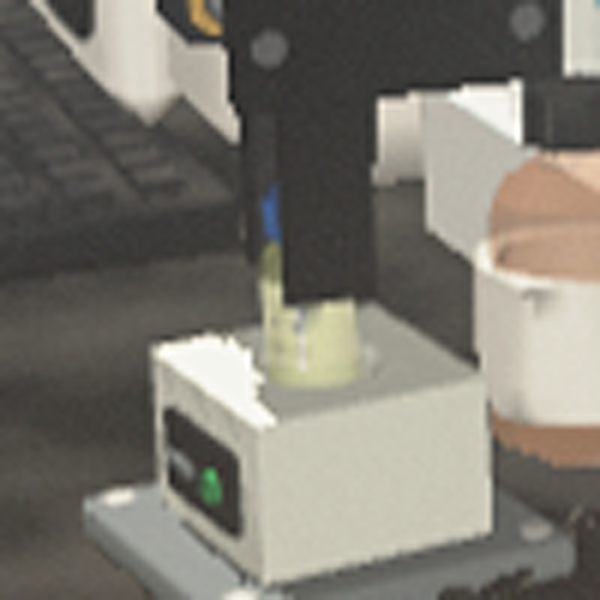

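Request:
arm_command(
  deltas=[0.001, 0, -0.0008, 0, 0, 0, 0.001, 0, -0.0008, 0, 0, 0],
)

```text
time: 7.28
ee_pos: [0.4551, -0.0117, 0.074]
eef_rot: [-0.5, -0.5, 0.5, 0.5]
ft_force: [0.9, 0.3, 0.5]
width: 0.0224
```

```bash
cat > rd.py <<'E'
from h import *
np.set_printoptions(precision=4,suppress=True)
F=[]
for i in range(3):
    r.camera('side');s=r.read_state();F.append(s['ft_force'])
print(s['time'],s['ee_pos'],s['width'],np.mean(F,0),s['torque'])
E
python3 rd.py
```

```text
7.425 [ 0.4552 -0.0117  0.074 ] 0.0223212431891242 [-0.1072  0.4875  0.097 ] [ 0.0328  0.002  -0.0093]
```

Side load relieved. Lower slowly to find the plunger.

Request:
arm_command(
  deltas=[0.0004, 0.002, 0, 0, 0, 0, 0.0004, 0.004, 0, 0, 0, 0, 0.0004, 0.006, 0, 0, 0, 0, 0.0004, 0.006, 0, 0, 0, 0],
)

```text
time: 7.92
ee_pos: [0.4551, -0.0112, 0.0678]
eef_rot: [-0.5, -0.5, 0.5, 0.5]
ft_force: [-0.5, -0.5, 0.2]
width: 0.0217
```

```bash
python3 rd.py
```

```text
8.075 [ 0.4553 -0.0111  0.0681] 0.022159835124870582 [ 0.165  -0.2458 -0.6965] [ 0.0731 -0.0628 -0.026 ]
```

Request:
arm_command(
  deltas=[0, 0.0015, 0, 0, 0, 0, 0, 0.003, 0, 0, 0, 0, 0, 0.004, 0, 0, 0, 0, 0, 0.004, 0, 0, 0, 0],
)

```text
time: 8.57
ee_pos: [0.4552, -0.0112, 0.0639]
eef_rot: [-0.5, -0.5, 0.5, 0.5]
ft_force: [-0.5, -0.0, -0.9]
width: 0.0221
```

```bash
python3 rd.py
```

```text
8.725 [ 0.4552 -0.0111  0.064 ] 0.02221796107788251 [-0.3113 -0.3816  0.0267] [0.0828 0.0275 0.0462]
```

Request:
arm_command(
  deltas=[0, 0.0015, 0, 0, 0, 0, 0, 0.003, 0, 0, 0, 0, 0, 0.004, 0, 0, 0, 0, 0, 0.004, 0, 0, 0, 0],
)

```text
time: 9.22
ee_pos: [0.4552, -0.0111, 0.0599]
eef_rot: [-0.5, -0.5, 0.5, 0.5]
ft_force: [0.1, -0.0, -0.2]
width: 0.022
```

```bash
python3 rd.py
```

```text
9.375 [ 0.4552 -0.0112  0.06  ] 0.021920464148081516 [-0.2381 -0.2704 -0.4944] [-0.0021  0.0066  0.037 ]
```

Request:
arm_command(
  deltas=[0, 0.0015, 0, 0, 0, 0, 0, 0.003, 0, 0, 0, 0, 0, 0.003, 0, 0, 0, 0],
)

```text
time: 9.75
ee_pos: [0.4556, -0.0112, 0.0574]
eef_rot: [0.5, 0.5, -0.5, -0.5]
ft_force: [-1.1, -1.0, 6.5]
width: 0.0218
```

```bash
python3 rd.py
```

```text
9.9 [ 0.4557 -0.0112  0.0575] 0.02213734479493055 [-0.6827 -0.4596  7.0382] [-0.0412  0.3394  0.0165]
```

Run:
```python
from h import *
q=r.camera('side');s=r.read_state();print(s['time'],s['ee_pos'],s['joint_positions'],s['ft_force'],s['torque'])
cv2.imwrite('pics/s6.png',cv2.resize(q['image'][180:280,230:330],(600,600),interpolation=2)[:,:,::-1])
```

```text
9.95 [ 0.45569173 -0.01114902  0.05747277] [-0.62479747  0.13897958  0.58698137  2.10291342 -0.09662377  0.92419066
  1.58586998] [-1.29887735 -0.42337677  6.90730052] [-0.07412004  0.36576462 -0.02043778]
```

View pics/s6.png

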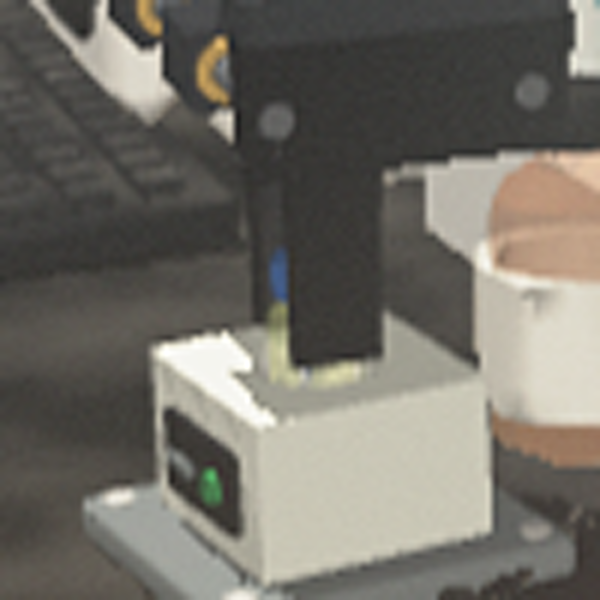

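Request:
arm_command(
  deltas=[0, -0.003, 0, 0, 0, 0, 0, -0.006, 0, 0, 0, 0, 0, -0.008, 0, 0, 0, 0, 0, -0.008, 0, 0, 0, 0],
)

```text
time: 10.45
ee_pos: [0.4553, -0.0111, 0.0651]
eef_rot: [-0.5, -0.5, 0.5, 0.5]
ft_force: [-0.0, -0.5, -0.8]
width: 0.0224
```

```bash
python3 rd.py
```

```text
10.6 [ 0.4551 -0.0111  0.0649] 0.021951930045303193 [ 0.3059  0.0611 -0.1601] [-0.0601  0.0347  0.0387]
```

Release gently.

Request:
arm_command(
  deltas=[0, 0, 0, 0, 0, 0, 0, 0, 0, 0, 0, 0, 0, 0, 0, 0, 0, 0, 0, 0, 0, 0, 0, 0],
  hand=0.55,
)

```text
time: 11.1
ee_pos: [0.4552, -0.0111, 0.065]
eef_rot: [-0.5, -0.5, 0.5, 0.5]
ft_force: [0.1, -0.8, -0.2]
width: 0.0467
```

```bash
python3 rd.py
python3 - <<'E'
from h import *
q=r.camera('side')
cv2.imwrite('pics/s7.png',cv2.resize(q['image'][180:280,230:330],(600,600),interpolation=2)[:,:,::-1])
E
```

```text
11.25 [ 0.4552 -0.0111  0.065 ] 0.04721433125896926 [-0.3814 -0.0364  0.1258] [ 0.0397 -0.068   0.0512]
```

View pics/s7.png

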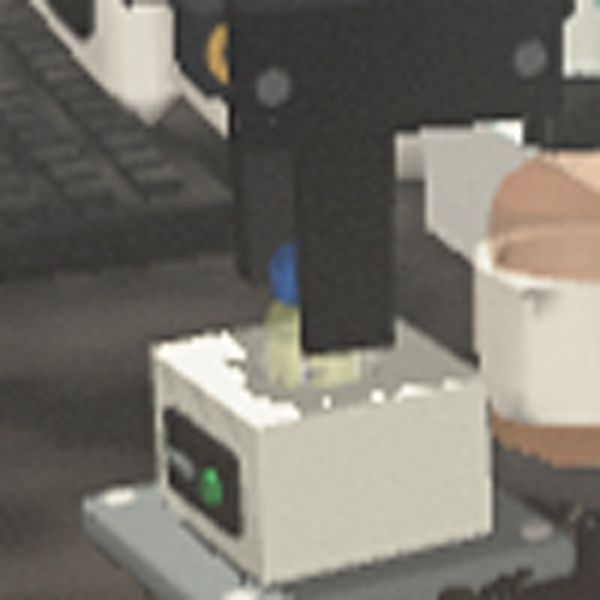

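Request:
arm_command(
  deltas=[0, -0.015, 0, 0, 0, 0, 0, -0.035, 0, 0, 0, 0, 0, -0.055, 0, 0, 0, 0, 0, -0.055, 0, 0, 0, 0],
)

```text
time: 11.8
ee_pos: [0.4564, -0.011, 0.122]
eef_rot: [0.501, 0.501, -0.499, -0.5]
ft_force: [0.4, -0.1, 0.1]
width: 0.0481
```

Request:
arm_command(
  deltas=[0, 0, 0, 0, 0, 0, 0, 0, 0, 0, 0, 0, 0, 0, 0, 0, 0, 0, 0, 0, 0, 0, 0, 0, 0, 0, 0, 0, 0, 0],
  hand=0,
)

```text
time: 12.42
ee_pos: [0.4552, -0.0112, 0.1199]
eef_rot: [-0.5, -0.5, 0.5, 0.5]
ft_force: [-0.7, -0.6, 0.1]
width: 0.0058
```

```bash
python3 rd.py
python3 - <<'E'
from h import *
q=r.camera('side')
im=cv2.resize(q['image'][180:280,230:330],(800,800),interpolation=2);cv2.imwrite('pics/s8.png',im[:600,:,::-1])
h=cv2.cvtColor(q['image'],cv2.COLOR_RGB2HSV).astype(int);m=(h[...,0]>95)&(h[...,0]<130)&(h[...,1]>120)&(h[...,2]>50)
m[:200]=0;m[255:]=0;m[:,:265]=0;m[:,300:]=0
a,b=np.nonzero(m);print(a.min(),a.max(),b.min(),b.max())
# cap model
for d in range(10,34,3):
    zb=.052-d*1e-3
    P=np.array([proj(q,(.455+.01*np.cos(t),-.0115+.01*np.sin(t),zb+zz)) for t in np.linspace(0,6.28,60) for zz in(.039,.051)]);print(d,P.min(0).round(1),P.max(0).round(1))
E
```

```text
12.575 [ 0.4552 -0.0111  0.12  ] 0.001539406394991311 [-0.0397  0.2965  0.4517] [-0.0023 -0.0082  0.0142]
225 229 277 285
10 [211.3 273.7] [223.5 287.7]
13 [213.3 273.8] [225.4 287.8]
16 [215.2 273.9] [227.4 287.9]
19 [217.1 274. ] [229.3 288. ]
22 [219.1 274.1] [231.3 288.1]
25 [221.  274.2] [233.2 288.1]
28 [222.9 274.3] [235.2 288.2]
31 [224.8 274.3] [237.1 288.3]
```

View pics/s8.png

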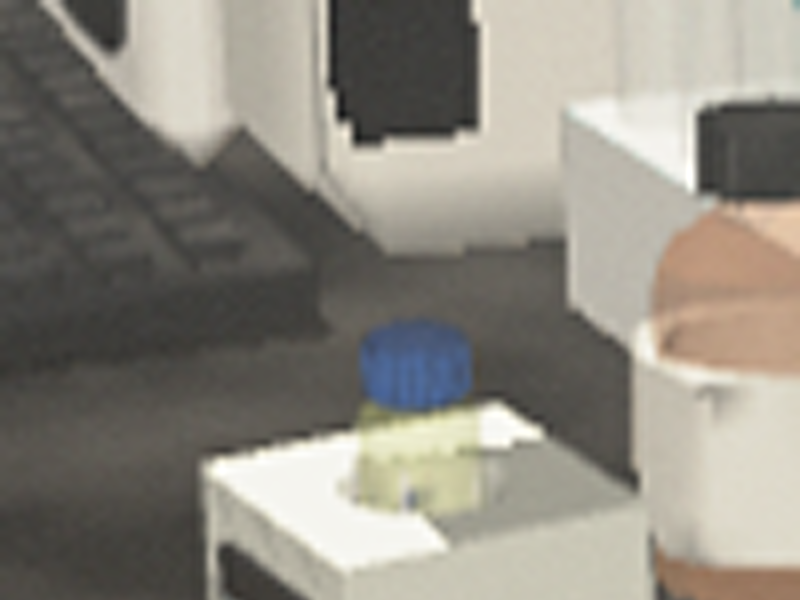

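Request:
arm_command(
  deltas=[0, 0.01, 0, 0, 0, 0, 0, 0.02, 0, 0, 0, 0, 0, 0.028, 0, 0, 0, 0, 0, 0.033, 0, 0, 0, 0, 0, 0.035, 0, 0, 0, 0, 0, 0.035, 0, 0, 0, 0],
)

```text
time: 13.38
ee_pos: [0.4553, -0.0111, 0.085]
eef_rot: [-0.5, -0.5, 0.5, 0.5]
ft_force: [-0.5, -0.6, 0.3]
width: 0.0004
```

```bash
python3 rd.py
python3 - <<'E'
from h import *
q=r.camera('side')
im=cv2.resize(q['image'][180:280,230:330],(800,800),interpolation=2);cv2.imwrite('pics/s9.png',im[:600,:,::-1])
E
```

```text
13.525 [ 0.4555 -0.0111  0.0853] 0.00027381305412391913 [ 0.2665 -0.0475  0.1666] [0.0772 0.0042 0.0276]
```

View pics/s9.png

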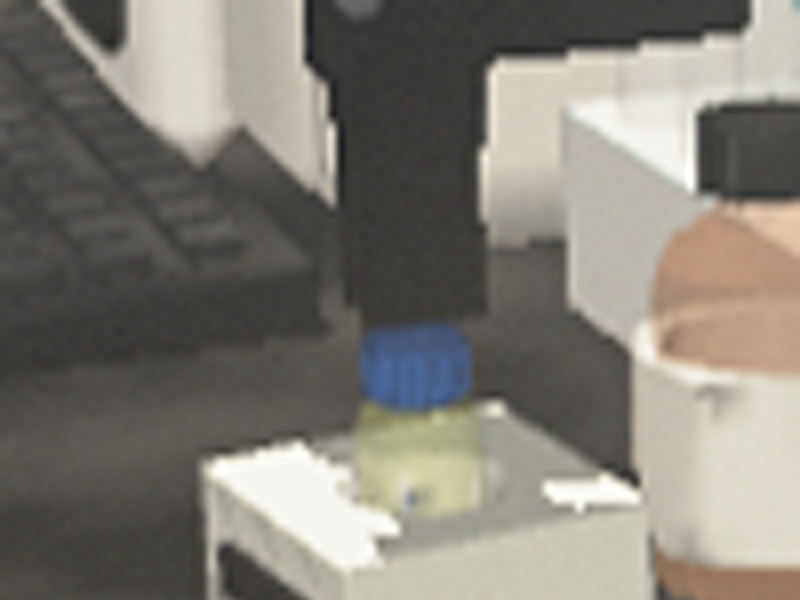

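Request:
arm_command(
  deltas=[0, 0.001, 0, 0, 0, 0, 0, 0.002, 0, 0, 0, 0, 0, 0.003, 0, 0, 0, 0, 0, 0.004, 0, 0, 0, 0],
)

```text
time: 14.08
ee_pos: [0.4554, -0.0111, 0.0812]
eef_rot: [0.5, 0.5, -0.5, -0.5]
ft_force: [-0.5, 0.7, 4.9]
width: 0.0006
```

Request:
arm_command(
  deltas=[0, 0.001, 0, 0, 0, 0, 0, 0.002, 0, 0, 0, 0],
)

```text
time: 14.32
ee_pos: [0.4558, -0.0111, 0.0796]
eef_rot: [0.5, 0.5, -0.499, -0.5]
ft_force: [-2.1, -1.0, 9.0]
width: 0.0003
```

Request:
arm_command(
  deltas=[0, 0.0005, 0, 0, 0, 0, 0, 0.001, 0, 0, 0, 0],
)

```text
time: 14.58
ee_pos: [0.4559, -0.011, 0.0787]
eef_rot: [0.5, 0.5, -0.499, -0.5]
ft_force: [-2.4, -0.6, 10.7]
width: 0.0001
```

Request:
arm_command(
  deltas=[0, 0.0005, 0, 0, 0, 0, 0, 0.001, 0, 0, 0, 0],
)

```text
time: 14.82
ee_pos: [0.4559, -0.011, 0.0778]
eef_rot: [0.5, 0.5, -0.499, -0.5]
ft_force: [-1.9, -0.1, 10.3]
width: 0.0004
```

Request:
arm_command(
  deltas=[0, 0.0005, 0, 0, 0, 0, 0, 0.001, 0, 0, 0, 0],
)

```text
time: 15.08
ee_pos: [0.4558, -0.0111, 0.0767]
eef_rot: [0.5, 0.5, -0.499, -0.5]
ft_force: [-2.9, -0.4, 8.3]
width: 0.0
```

Request:
arm_command(
  deltas=[0, 0.0005, 0, 0, 0, 0, 0, 0.001, 0, 0, 0, 0],
)

```text
time: 15.32
ee_pos: [0.4556, -0.0111, 0.0755]
eef_rot: [0.5, 0.5, -0.5, -0.5]
ft_force: [-1.2, -0.2, 6.0]
width: 0.0006
```

Request:
arm_command(
  deltas=[0, 0.0005, 0, 0, 0, 0, 0, 0.001, 0, 0, 0, 0],
)

```text
time: 15.58
ee_pos: [0.4553, -0.0111, 0.074]
eef_rot: [-0.5, -0.5, 0.5, 0.5]
ft_force: [-0.9, -0.4, 2.2]
width: 0.0007
```

Request:
arm_command(
  deltas=[0, 0.0005, 0, 0, 0, 0],
)

```text
time: 15.7
ee_pos: [0.4551, -0.0111, 0.0733]
eef_rot: [-0.5, -0.5, 0.5, 0.5]
ft_force: [0.2, -1.2, 0.5]
width: 0.0006
```

```bash
python3 rd.py
```

```text
15.85 [ 0.4551 -0.0112  0.0733] 0.0001841820337828177 [-0.2647  0.1815 -0.0245] [0.018  0.0272 0.0389]
```

Run:
```python
from h import *
q=r.camera('side')
im=cv2.resize(q['image'][200:260,250:320],(700,600),interpolation=2);cv2.imwrite('pics/s10.png',im[:,:,::-1])
```

```text
(no output)
```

View pics/s10.png

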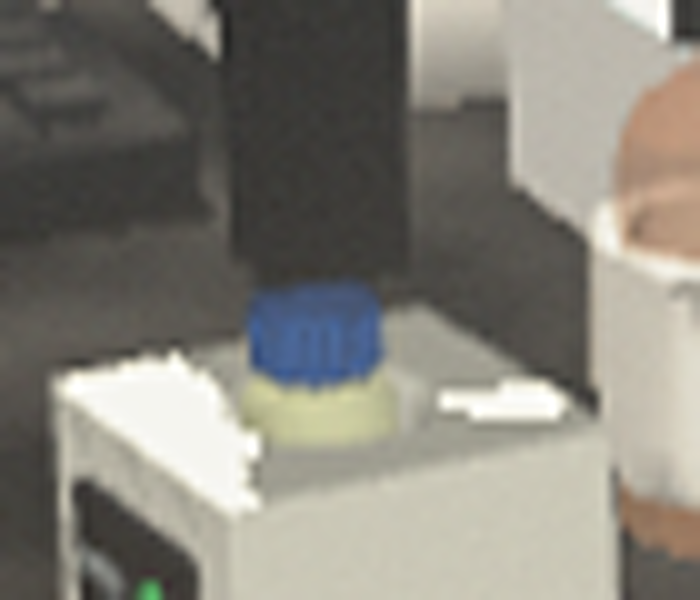

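Request:
arm_command(
  deltas=[0, -0.01, 0, 0, 0, 0, 0, -0.03, 0, 0, 0, 0, 0, -0.06, 0, 0, 0, 0, 0, -0.09, 0, 0, 0, 0, 0, -0.09, 0, 0, 0, 0],
)

```text
time: 16.52
ee_pos: [0.4567, -0.0111, 0.1661]
eef_rot: [0.501, 0.501, -0.498, -0.5]
ft_force: [-0.9, 0.7, -1.4]
width: 0.0005
```

```bash
python3 rd.py
python3 - <<'E'
from h import *
q=r.camera('side')
im=cv2.resize(q['image'][200:260,250:320],(700,600),interpolation=2);cv2.imwrite('pics/s11.png',im[:,:,::-1])
cv2.imwrite('pics/s12.png',q['image'][:,:,::-1])
E
```

```text
16.675 [ 0.4549 -0.0111  0.1632] 0.0004672380390607474 [-0.2378  0.1156 -0.6628] [0.069  0.0132 0.0549]
```

View pics/s11.png

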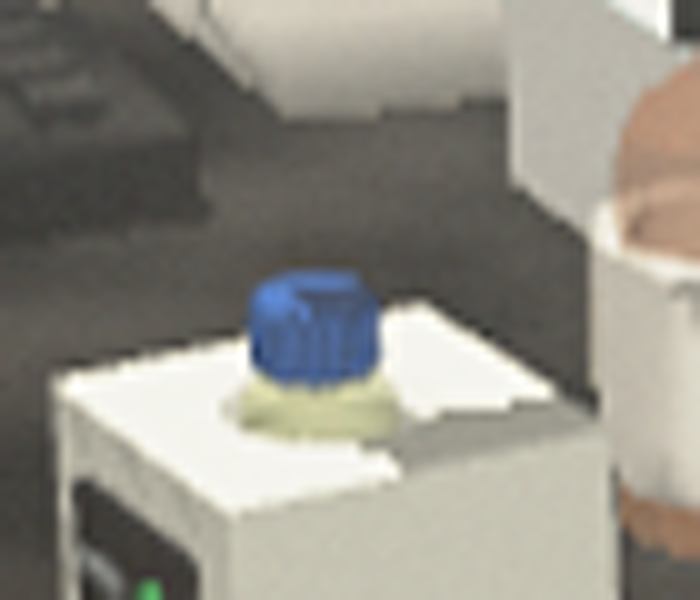

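View pics/s12.png

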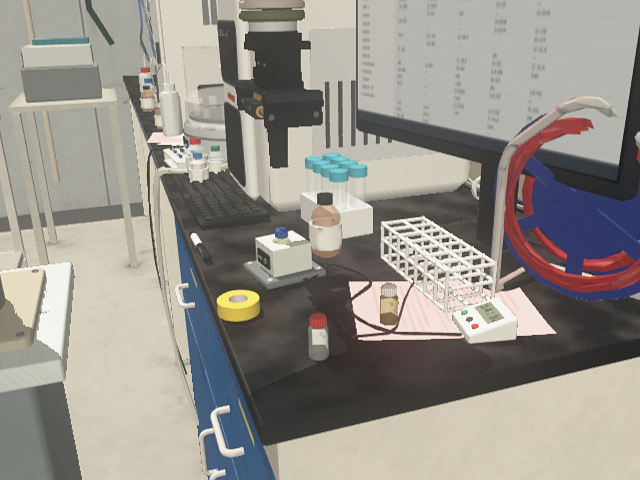

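```bash
python3 -c "
from bench import r
print(r.close_job())"
```

```text
the job is handed in; nothing more can be done
None
```

The blue-capped vial is locked and upright in the dock's well, and I handed the job in at about 17 s of robot time. The robot reports no verdict, so this rests on my own readings.

- **Placing:** I gripped the vial, moved it over the well and lowered it in. A light sideways load of about 2 N in the well went away after a small shift. It then met the plunger at about 7 N, so I raised it a few millimetres and let go.
- **Pressing:** I shut the fingers and pressed straight down on the cap in steps of 1 mm, then 0.5 mm. The force rose to about 10.7 N, then fell to 0. I stopped there, and the picture showed the vial had dropped away from the fingertips by about 3 mm.
- **Last check:** With the arm withdrawn about 90 mm, the vial stayed down, about 11 mm below where it first rested. From the picture its underside is about 33 mm below the rim. The red and white vials stand where they were.
- **Disagreements:** The vial was gripped about 2 mm in y from where the cameras put it. The well also proved to be 1–2 mm off its camera position. The measured plunger force rose faster than the "1 N or less" first stretch suggested. None of these affected the result.

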